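# Set a stepped shaft up on V-blocks for a run-out check

### The arm

A 6-joint arm with a two-finger parallel gripper is mounted at the origin on a cart in front of the work surface, level with it; the furniture and walls round the work are solid. World frame = base frame: x ahead of the robot, y to its left, z up, the work surface at z = 0. Lengths are in m, angles in rad, forces in N, time in s.
With the tool pointing down it reaches from about 0.35 to 0.725 m from the base axis. Payload 6 kg.
Tool frame: the origin (TCP) lies midway between the tips of the shut fingers; the grasp point (between the pads) lies 19 mm behind it; z points along the fingers, y is the line along which they close (so a half turn about z gives the same grasp; the last joint's range is limited). The gripper opens to 85 mm and grips with 20 to 120 N. Pads are 22 mm wide; open, the fingers measure 114 mm over their backs; the gripper's body (76 mm by 85 mm) begins 54 mm behind the grasp point. The pads swing forward as they close: fully open they stand 13 mm farther back than shut.
Start: joints at [1.436, 0.04, 0.085, 0, -1.615, -0.334], TCP at [0.271, 0.535, 0.231] pointing down, gripper open.
Joint ranges: [-2.56, 2.56], [-1.29, 2.01], [-1.08, 1.49], [-3.29, 1.98], [-2.81, -0.18], [-2.99, 2.99]. Speed limits (rad/s): [2.57, 2.57, 3.01, 3.14, 3.14, 3.14].

### API

Orientations are given as a unit quaternion [x, y, z, w].
In Python, from rig import * gives the robot as it stands. The module is installed in compiled form; this text tells all that it offers.
- The arm moves only by the shell command python3 -m pendant 'ROWS' [OPENING] [FORCE]. ROWS is JSON, a list of rows, each an object with "dp": the shift along the tool's x, y, z in mm, a list of three; "spin": the turn about the tool's z in degrees. In form: [{"dp": [dx, dy, dz], "spin": spin}, ...]. A call has 1 to 5 rows; each row is the pose to reach, as a shift and turn from the pose commanded when the call began, along the tool's axes at that moment; what a row does not reach only later rows make up. A row lasts 1/12 s, in which the tool goes at most 41.7 mm and 7.16 degrees, less where a joint would pass 70% of its speed; a pose out of reach is approached as far as the arm can. A call with a gripper value outside its range is refused whole. OPENING is the finger opening in mm, from 0 to 85.4, set as the call begins (- or left out, the last holds). The fingers move at their own pace and stop on an object; FORCE is the grip in N (left out, the last holds). Time passes only in rows, so rows that repeat a pose let the fingers close. It gives the time, the measured TCP pose, the force, the opening and the grip force at its end, in the units of the state.
- sense(): the state, without advancing time (a new reading comes with each control period).
- grab_frame(name): name is "scene" or "top" or "wrist"; returns a dict with "color" (420x560x3 uint8, red, green, blue), "vertical_fov" (degrees; the focal length in pixels is half the picture's height over the tangent of half this angle, whatever the lens; pixels are square), "cx", "cy" (the principal point, pixels), "pose" (4x4, takes a point from camera to world coordinates); the wrist camera has in their place "tool_from_camera" (4x4, takes a point from camera to tool coordinates, whose origin is the TCP and whose axes are the flange's). Camera axes: x right, y down, z forward; pixel columns grow to the right and rows downward; lengths in m; the calibration is good to about 2 mm. A picture is of the moment at which its call begins: read the wrist's pose just before it. There is no depth.
- close_job(): hands the job in; it is judged then, once.
The state is a dict: "time": time; "joint_positions": joint angles; "joint_velocities": joint speeds; "tau": joint torques, N m; "tool_pos": TCP position; "tcp_rot": TCP orientation; "ft_force": force on the tool from outside, world axes, zero at the start; "wrist_torque": the same for the moment, N m; "opening": finger opening in m; "grip_force": force on a finger pad.
Only numpy, scipy, OpenCV 4.12 (cv2) and the standard library are available. Lean on these libraries where they do the work, as an engineer would, in place of code of your own. Each camera call takes 0.05 s, during which the arm holds its last target. There are 200 camera calls.

### The job

Set the stepped shaft up for a run-out check: stand the wide black and the narrow bright V-block on the surface plate, then lay the shaft in them, thick bright journal in the black block and thin one in the bright block, parallel to the plate's long side and in line with the end stop's pin, its thick end about 5 mm short of the pin. Last, stand the dial gauge upright on the plate behind the shaft (the far side), so that its stylus is pushed in a few millimetres by the top of the shaft's dark middle, halfway between the blocks. Leave the oil bottle standing where it is.

Things in the scene. Friction and masses are not known exactly. Their poses are not given: they have to be found in the camera images.
- plate: Fixed steel surface plate, 180 x 290 mm on a blue base; origin: centre of underside; working face at z 38 mm. x away from the robot, y along the long side to the grey end stop (x -50..-10, y 116..138, 62 mm above the face; foot and screws, under 15 mm high, x -62..2). The stop's 9 mm pin lies along y at x -30, z 86 mm (48 above the face), tip at y 106, pointing to -y.
- v_large: Wide black V-block, loose, 50 (x) x 26 (y) x 46 (z) mm, 0.4 kg; origin: centre of underside. The 90 degree V is open upward along y, 31 mm wide at the top, bottom line at z 30.3 mm; the thick journal in it has its axis at z 48 mm. Same either way round. The flat sides at x = +-25 mm are good to grip.
- v_small: Narrow bright steel V-block, loose, 38 (x) x 26 (y) x 46 (z) mm, 0.3 kg; origin: centre of underside. The 90 degree V is open upward along y, 20 mm wide at the top, bottom line at z 36 mm; the thin journal in it has its axis at z 48 mm. Same either way round. The flat sides at x = +-19 mm are good to grip.
- shaft: Stepped shaft, loose, 200 mm, 0.7 kg, lying in the wooden rest. Origin: on the axis at mid-length; y along the shaft to the thick end. Dark middle 30 mm diameter, y -40..40 mm (grip here); thick bright journal 25 mm, y 40..84 (centre 62); thin bright journal 17 mm, y -84..-40 (centre -62); end stubs to y +100 and -100. A V-block must be within 9 mm of a journal's centre to clear the shoulders.
- shaft_rest: Fixed wooden rest: a 64 (x) x 156 (y) x 12 mm board with two notched uprights, 16 mm thick, 44 mm high, at y = +-62 mm; origin: centre of underside. The shaft starts in it along its y axis, level, axis 45 mm above the bench, thick end to +y; the space between the uprights is open.
- gauge_stand: Dial gauge stand, loose, 0.7 kg. Origin: centre of underside of the grey base, 56 (x) x 50 (y) x 34 mm. Bright square column 14 x 14 mm at x 8, y 0, top at z 175 mm: grip it above z 135. Dial 41 mm diameter faces -x, at x -77..-59, z 88..130. Under it the vertical stylus at x -68, y 0; free tip at z 59 mm. Mid-shaft top lies 63 mm above the plate's face: the stylus goes in about 4 mm.
- stylus (a joint): How far the stylus of the dial gauge is pushed up, in m: 0 free, 0.010 at its stop. A light spring (about 0.4 N at first, 1 N at the stop) pushes it out.
- stylus_tip (a point): The centre of the flat lower tip (8 mm wide) of the dial gauge's stylus; it moves up with the stylus.
- oil_bottle: Bystander: white oil bottle with a red collar and a long spout, 46 mm diameter, 131 mm high; origin at the centre of its underside. Leave alone.

How it is judged:
On the way, in this order (a step that is already met when the one before it is completed fails the run):
1. both V-blocks stand upright on the plate, the black one at the stop's end (z of v_large in the frame of plate between 0.035 and 0.041 m and angle between each of v_large, v_small's own z axis and vertical below 0.06 rad and z of v_small in the frame of plate between 0.035 and 0.041 m and y of v_large in the frame of plate between 0.03 and 0.094 m and y of v_small in the frame of plate between -0.094 and -0.03 m), for 0.2 s.
2. the shaft lies level in both Vs, thick end to the stop (all of step 1 and y of v_large in the frame of shaft between 0.05 and 0.074 m and y of v_small in the frame of shaft between -0.074 and -0.05 m and contact force between shaft and v_large above 0.3 N and contact force between shaft and v_small above 0.3 N and angle between shaft's own y axis and vertical between 1.536 and 1.606 rad and angle between the y axis of shaft and the y axis of plate, either way round below 0.1 rad and z of shaft in the frame of plate between 0.081 and 0.091 m and x of shaft in the frame of plate between -0.042 and -0.018 m and y of shaft in the frame of plate between -0.01 and 0.0065 m), for 0.2 s.
3. the gauge's stylus is pushed in by the middle of the shaft (all of step 2 and z of gauge_stand in the frame of plate between 0.035 and 0.041 m and angle between gauge_stand's own z axis and vertical below 0.06 rad and x of gauge_stand in the frame of plate above 0 m and y of stylus_tip in the frame of shaft between -0.015 and 0.015 m and contact force between gauge_stand and shaft above 0.15 N and value of joint stylus between 0.0008 and 0.0095 m), for 0.2 s.
At the end, for the whole second after the job is handed in: Blocks on the plate, each under its journal (+-12 mm); shaft level (0.035 rad), parallel to the plate (0.1 rad), within 12 mm of the pin's line, 0 to 16 mm short of it; gauge upright on the plate behind, stylus within 15 mm of mid-shaft, pushed in 0.8 to 9.5 mm by the shaft; all at rest (all of step 3 and linear speed of each of v_large, v_small, shaft, gauge_stand below 0.02 m/s); the robot touches nothing.
It fails at once if the oil bottle is moved by more than 30 mm (distance of oil_bottle from where it was at the start of the episode above 0.03 m).
It also fails if it takes over 106 s, if anything falls off the work surface, if the arm or the gripper's body presses on something with over 40 N, if the wrist force passes 120 N, or if a joint passes its speed limit or range.

## Working session

There is one attempt and no reset: what is moved stays moved. The work goes in short steps, Python scripts to look and compute and a shell command to move; the robot and the scene stay as the last step left them, time stands still between calls to the robot, and variables do not carry over. Pictures are saved under pics/ and viewed, at most 18 in all, crops included, and the job is handed in when it is done.

```bash
mkdir -p pics
cat > h.py <<'E'
from rig import *
import numpy as np, cv2
from scipy.spatial.transform import Rotation as R
def T_tool(s):
    T=np.eye(4);T[:3,:3]=R.from_quat(s["tcp_rot"]).as_matrix();T[:3,3]=s["tool_pos"];return T
def shot(name,fn):
    s=sense();f=grab_frame(name);im=f["color"]
    P=np.array(f["pose"]) if "pose" in f else T_tool(s)@np.array(f["tool_from_camera"])
    fl=im.shape[0]/2/np.tan(np.radians(f["vertical_fov"])/2)
    cv2.imwrite("pics/%s.png"%fn,im[:,:,::-1]); np.savez("pics/%s.npz"%fn,P=P,f=fl,c=[f["cx"],f["cy"]])
def ray(fn,px):
    d=np.load("pics/%s.npz"%fn);P=d["P"];v=np.array([(px[0]-d["c"][0])/d["f"],(px[1]-d["c"][1])/d["f"],1.])
    return P[:3,3],P[:3,:3]@v
def onz(fn,px,z):
    o,v=ray(fn,px);return o+v*(z-o[2])/v[2]
def tri(a,pa,b,pb):
    o1,v1=ray(a,pa);o2,v2=ray(b,pb);v1=v1/np.linalg.norm(v1);v2=v2/np.linalg.norm(v2)
    t=np.linalg.lstsq(np.c_[v1,-v2],o2-o1,rcond=None)[0];p,q=o1+v1*t[0],o2+v2*t[1]
    return (p+q)/2,np.linalg.norm(p-q)
def proj(fn,p):
    d=np.load("pics/%s.npz"%fn);q=np.linalg.inv(d["P"])@np.r_[p,1];return q[:2]/q[2]*d["f"]+d["c"]
E
python3 - <<'E'
from h import *
for n in("scene","top","wrist"):
    shot(n,n+"0");d=np.load("pics/%s0.npz"%n);print(n,d["P"].round(3).tolist(),d["f"],d["c"])
s=sense();print(s["time"],T_tool(s).round(3),s["opening"])
E
```

```text
scene [[0.862, -0.365, 0.35, 0.258], [-0.506, -0.616, 0.604, -0.324], [-0.005, -0.698, -0.716, 0.691], [0.0, 0.0, 0.0, 1.0]] 379.02184778987504 [281.97822768 209.38862171]
top [[-0.025, -0.988, 0.155, 0.383], [-1.0, 0.026, 0.002, 0.176], [-0.006, -0.154, -0.988, 1.174], [0.0, 0.0, 0.0, 1.0]] 500.0524086509313 [275.2519446  215.02618099]
wrist [[-0.452, -0.857, -0.248, 0.334], [-0.892, 0.435, 0.125, 0.504], [0.001, 0.278, -0.961, 0.373], [0.0, 0.0, 0.0, 1.0]] 294.4072108508119 [278.84974464 212.54159634]
0.15 [[ 0.892 -0.452 -0.001  0.271]
 [-0.452 -0.892 -0.001  0.535]
 [ 0.     0.001 -1.     0.231]
 [ 0.     0.     0.     1.   ]] 0.08531541960620559
```

View pics/scene0.png

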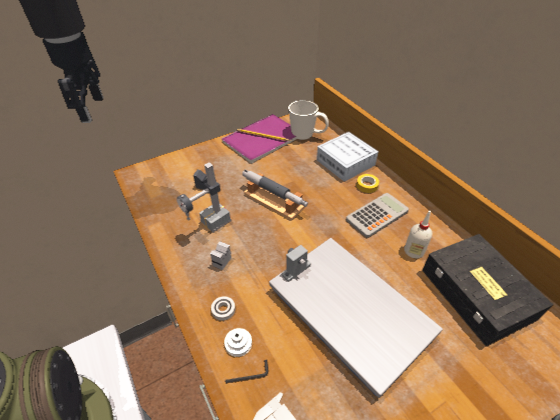

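View pics/top0.png

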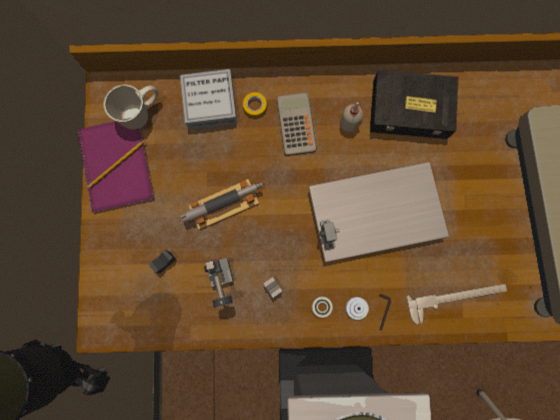

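The scene view shows the plate (about 355,315), the shaft in its rest (275,190), the gauge (212,205), the bright block (221,256), the black block (~205,180) and the bottle (420,240). In the top view the same things are at plate (378,213), stop (328,235), shaft (222,204), black block (162,262), gauge (220,280), bright block (273,288) and bottle (352,117). I'll enlarge both.

Run:
```python
import cv2
a=cv2.imread("pics/top0.png")[155:315,140:300];b=cv2.imread("pics/top0.png")[155:275,300:460]
cv2.imwrite("pics/c1.png",cv2.resize(a,None,fx=3.7,fy=3.7,interpolation=cv2.INTER_CUBIC))
c=cv2.imread("pics/scene0.png")[155:285,165:325]
cv2.imwrite("pics/c2.png",cv2.resize(c,None,fx=4.5,fy=4.5,interpolation=cv2.INTER_CUBIC))
cv2.imwrite("pics/c3.png",cv2.resize(b,None,fx=4.5,fy=4.5,interpolation=cv2.INTER_CUBIC))
```

```text
(no output)
```

View pics/c1.png

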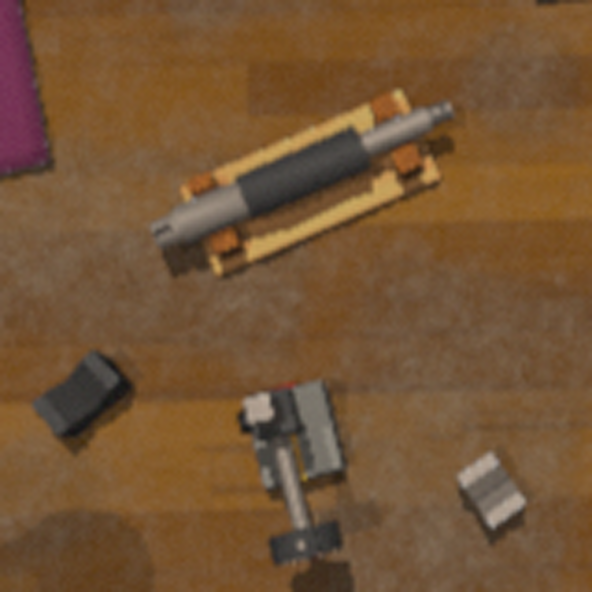

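View pics/c2.png

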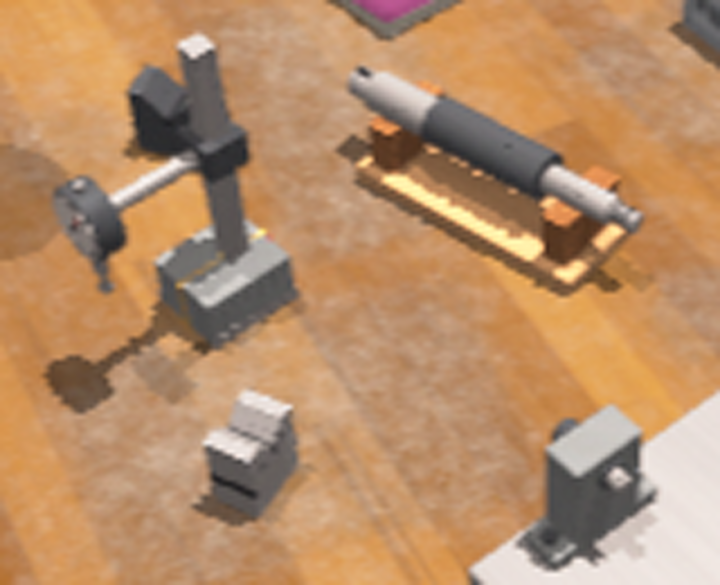

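View pics/c3.png

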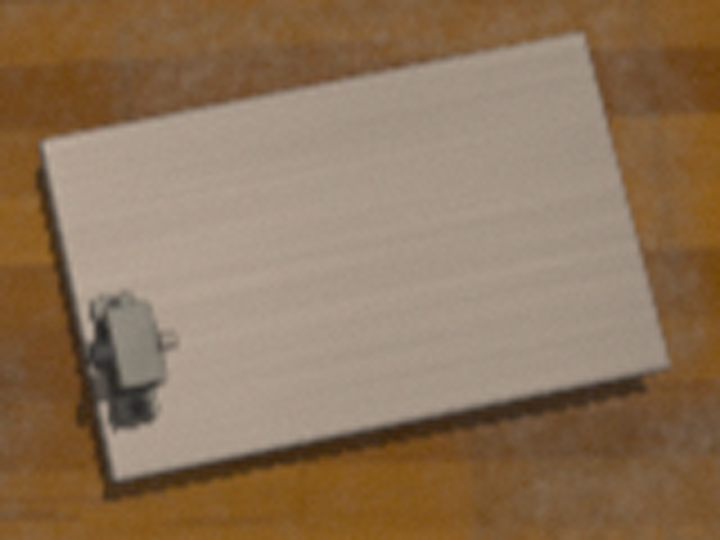

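c1 shows the black block's top corners at about (93,352),(131,385),(68,438),(36,403) and the bright block's at (490,452),(525,497),(497,530),(458,487). The shaft runs from (155,233) at the thick end to (452,110), and the gauge column top is at (260,408). c2 shows the bright block's top corners at (243,392),(293,407),(255,457),(206,441) and the column top at (197,45). c3 shows the plate corners (42,141),(583,33),(667,368),(113,481) and the pin at (173,339).

```bash
cat > m.py <<'E'
from h import *
def c1(p):return (np.array(p)+.5)/3.7-.5+[140,155]
def c2(p):return (np.array(p)+.5)/4.5-.5+[165,155]
def c3(p):return (np.array(p)+.5)/4.5-.5+[300,155]
E
python3 - <<'E'
from m import *
np.set_printoptions(precision=4,suppress=True)
def t(n,a,b):p,e=tri("top0",a,"scene0",b);print(n,p,"gap",e.round(4));return p
# plate
C=[onz("top0",c3(p),.038) for p in[(42,141),(583,33),(667,368),(113,481)]]
ctr=np.mean(C,0);yv=(C[0]+C[3]-C[1]-C[2])/2;xv=(C[0]+C[1]-C[2]-C[3])/2
print("plate",ctr,np.linalg.norm(yv),np.linalg.norm(xv),np.degrees(np.arctan2(*yv[1::-1]))-90,np.degrees(np.arctan2(*xv[1::-1])))
t("plate near stop corner",c3((113,481)),c2((471,578)))
t("pin",c3((175,339)),c2((622,479)))
for n,q,z in(("black",[(93,352),(131,385),(68,438),(36,403)],.046),("bright",[(490,452),(525,497),(497,530),(458,487)],.046)):
    K=[onz("top0",c1(p),z) for p in q];m=np.mean(K,0);print(n,m,[np.linalg.norm(K[i]-K[i-1]).round(3) for i in range(4)],[np.degrees(np.arctan2(*(K[i]-K[i-1])[1::-1])).round(1) for i in range(4)])
for a,b in zip([(490,452),(525,497),(497,530),(458,487)],[(243,392),(293,407),(255,457),(206,441)]):t("bright",c1(a),c2(b))
a=t("thick end",c1((155,233)),c2((356,83)));b=t("thin end",c1((452,110)),c2((636,217)))
print("shaft",(a+b)/2,np.linalg.norm(a-b),np.degrees(np.arctan2(*(a-b)[1::-1]))-90)
A=[onz("top0",c1(p),.045) for p in((158,234),(449,110),)];print("shaft45",np.mean(A,0),np.linalg.norm(A[0]-A[1]))
M=[onz("top0",c1(p),.045) for p in((244,197),(362,148))];print("middle",np.mean(M,0),np.linalg.norm(M[0]-M[1]))
g=t("column",c1((259,407)),c2((197,45)))
d=t("dialtop",c1((306,540)),c2((80,182)))
print("gauge yaw (x axis)",np.degrees(np.arctan2(*(g-d)[1::-1])),np.linalg.norm((g-d)[:2]))
E
```

```text
plate [ 0.5636 -0.0579  0.038 ] 0.28681851955975973 0.1780162441944633 9.996627396418702 9.575181244634592
plate near stop corner [0.4525 0.0672 0.0257] gap 0.0018
pin [0.5158 0.0406 0.0888] gap 0.0001
black [0.4604 0.4361 0.046 ] [np.float64(0.046), np.float64(0.031), np.float64(0.049), np.float64(0.029)] [np.float64(-48.8), np.float64(-131.6), np.float64(129.3), np.float64(42.3)]
bright [0.3956 0.1877 0.046 ] [np.float64(0.028), np.float64(0.034), np.float64(0.026), np.float64(0.035)] [np.float64(-44.1), np.float64(-143.3), np.float64(137.9), np.float64(41.2)]
bright [0.4095 0.1906 0.0607] gap 0.0192
bright [0.4025 0.165  0.0739] gap 0.0228
bright [0.3842 0.1823 0.0284] gap 0.0244
bright [0.3908 0.2113 0.0118] gap 0.0174
thick end [0.559  0.3939 0.0378] gap 0.0021
thin end [0.6316 0.2067 0.0488] gap 0.0018
shaft [0.5953 0.3003 0.0433] 0.20109481376754063 21.20045948608096
shaft45 [0.5949 0.2997 0.045 ] 0.195648823117384
middle [0.5945 0.3004 0.045 ] 0.07902229924353485
column [0.4429 0.3112 0.1718] gap 0.0007
dialtop [0.3699 0.2909 0.1332] gap 0.0014
gauge yaw (x axis) 15.5124003760008 0.07572550265168346
```

```bash
cat > go.py <<'E'
import sys
from h import *
def rel(x,y,z,yaw):  # target TCP, yaw of tool y in deg
    s=sense();T=T_tool(s);y0=np.degrees(np.arctan2(T[1,1],T[0,1]))
    dp=T[:3,:3].T@(np.array([x,y,z])-T[:3,3])*1000
    print("dp",dp.round(1),"spin",round((y0-yaw+180)%360-180,1),"now",T[:3,3].round(4),"yaw",round(y0,2),"t",round(s["time"],2),"open",round(s["opening"]*1000,1),"grip",round(s["grip_force"],1),"J",np.degrees(s["joint_positions"]).round(0))
if __name__=="__main__":rel(*map(float,sys.argv[1:5]))
E
python3 go.py 0.460 0.436 0.15 132
python3 - <<'E'
from m import *
print("bottle",onz("top0",(352,117),.08))
E
```

```text
dp [213.5   2.9  80.6] spin 111.1 now [0.2709 0.5351 0.2305] yaw -116.86 t 0.15 open 85.3 grip 0.0 J [ 82.   2.   5.  -0. -93. -19.]
bottle [ 0.77545998 -0.00292047  0.08      ]
```

```bash
python3 -m pendant '[{"dp":[42,0,16],"spin":7},{"dp":[84,1,32],"spin":14},{"dp":[126,2,48],"spin":21},{"dp":[168,3,64],"spin":28},{"dp":[210,3,80],"spin":35}]' 85
python3 go.py 0.460 0.436 0.15 132
```

```text
time: 0.57
tool_pos: [0.4445, 0.4436, 0.1562]
tcp_rot: [0.856, -0.516, -0.0, 0.0]
ft_force: [0.3, 0.7, -0.0]
opening: 0.0855
grip_force: 0.0
dp [ 13.9 -10.1   6.2] spin 75.8 now [0.4445 0.4436 0.1562] yaw -152.18 t 0.57 open 85.5 grip 0.0 J [ 63.   7.   2.  -0. -85. -35.]
```

```bash
python3 -m pendant '[{"dp":[14,-10,6],"spin":7},{"dp":[14,-10,6],"spin":14},{"dp":[14,-10,6],"spin":21},{"dp":[14,-10,6],"spin":28},{"dp":[14,-10,6],"spin":35}]' >/dev/null
python3 -m pendant '[{"dp":[0,0,0],"spin":7},{"dp":[0,0,0],"spin":14},{"dp":[0,0,0],"spin":21},{"dp":[0,0,0],"spin":28},{"dp":[0,0,0],"spin":35}]' >/dev/null
python3 -m pendant '[{"dp":[0,0,0],"spin":6},{"dp":[0,0,0],"spin":6},{"dp":[0,0,0],"spin":6}]'
python3 -c "
from h import *
shot('wrist','w1');print(proj('w1',sense()['tool_pos']))"
```

```text
time: 1.65
tool_pos: [0.4587, 0.437, 0.1508]
tcp_rot: [-0.361, 0.933, -0.0, -0.0]
ft_force: [0.4, 0.5, 0.5]
opening: 0.0852
grip_force: 0.0
[278.50941574 265.24818422]
```

View pics/w1.png

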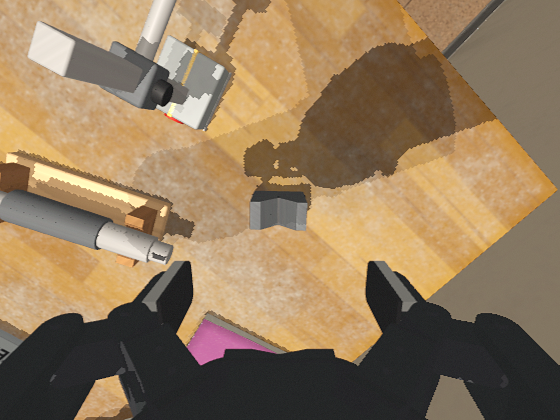

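The wrist view shows the black block centred between the fingers. The visible corners of its top face are about (251,202),(305,202),(307,230),(250,230), square to the fingers.

Run:
```python
from m import *
c=np.mean([(251,202),(305,202),(307,230),(250,230)],0)
p=onz("w1",c,.046);print(p,tri("w1",c,"top0",c1((82,394.5))))
K=[onz("w1",q,.046) for q in((250,230),(307,230),(251,202))];print(np.linalg.norm(K[0]-K[1]),np.linalg.norm(K[0]-K[2]),np.degrees(np.arctan2(*(K[1]-K[0])[1::-1])))
from go import rel;rel(p[0],p[1],.012,132)
```

```text
[0.46217701 0.43965901 0.046     ] (array([0.46027764, 0.4364835 , 0.05253995]), np.float64(0.003700634509774103))
0.05074214769675564 0.02573033009454867 132.29437663361333
dp [ -4.4  -0.3 138.8] spin 0.3 now [0.4587 0.437  0.1508] yaw 132.33 t 1.7 open 85.1 grip 0.0 J [  62.    8.    2.   -0.  -85. -109.]
```

```bash
python3 -m pendant '[{"dp":[-3,0,40],"spin":0},{"dp":[-3,0,80],"spin":0},{"dp":[-3,0,115],"spin":0},{"dp":[-3,0,138],"spin":0},{"dp":[-3,0,143],"spin":0}]'
for i in 1 2; do python3 -m pendant '[{"dp":[0,0,0],"spin":0},{"dp":[0,0,0],"spin":0},{"dp":[0,0,0],"spin":0},{"dp":[0,0,0],"spin":0},{"dp":[0,0,0],"spin":0}]' 30 60;done
```

```text
time: 2.12
tool_pos: [0.4589, 0.4363, 0.0021]
tcp_rot: [-0.36, 0.933, -0.002, -0.004]
ft_force: [0.1, -1.5, -1.5]
opening: 0.0847
grip_force: 0.0
time: 2.53
tool_pos: [0.4623, 0.4406, 0.0114]
tcp_rot: [-0.36, 0.933, 0.001, 0.002]
ft_force: [0.1, 0.5, 6.7]
opening: 0.049
grip_force: 65.0
time: 2.95
tool_pos: [0.4623, 0.4406, 0.0115]
tcp_rot: [-0.36, 0.933, 0.001, 0.002]
ft_force: [-0.3, -0.4, 6.4]
opening: 0.0494
grip_force: 65.0
```

```bash
python3 -m pendant '[{"dp":[0,0,-25],"spin":0},{"dp":[0,0,-65],"spin":6},{"dp":[0,0,-105],"spin":13},{"dp":[0,0,-145],"spin":20},{"dp":[0,0,-185],"spin":27}]'
python3 -m pendant '[{"dp":[0,0,-35],"spin":0},{"dp":[0,0,-35],"spin":0}]'
python3 go.py 0.5233 -0.0009 0.23 -170.2
```

```text
time: 3.37
tool_pos: [0.4603, 0.4386, 0.1946]
tcp_rot: [-0.129, 0.992, -0.0, -0.001]
ft_force: [0.9, 0.6, -3.7]
opening: 0.0493
grip_force: 63.7
time: 3.53
tool_pos: [0.463, 0.4403, 0.2382]
tcp_rot: [-0.132, 0.991, 0.004, 0.005]
ft_force: [0.6, -0.2, -2.1]
opening: 0.049
grip_force: 64.3
dp [  56.9 -441.7    4.3] spin -84.7 now [0.463  0.4403 0.2382] yaw 105.13 t 3.53 open 49.0 grip 64.3 J [  62.    8.   11.    0.  -93. -136.]
```

```bash
python3 -m pendant '[{"dp":[5,-40,0],"spin":-7},{"dp":[10,-80,0],"spin":-14},{"dp":[16,-120,0],"spin":-21},{"dp":[21,-160,0],"spin":-28},{"dp":[26,-200,0],"spin":-35}]'
python3 go.py 0.5233 -0.0009 0.23 -170.2
```

```text
time: 3.95
tool_pos: [0.4874, 0.2375, 0.2274]
tcp_rot: [-0.427, 0.904, 0.0, -0.001]
ft_force: [1.8, -0.7, -3.5]
opening: 0.0494
grip_force: 64.3
dp [ 161.4 -179.2   -2.7] spin -49.2 now [0.4874 0.2375 0.2274] yaw 140.56 t 3.95 open 49.4 grip 64.3 J [ 47.  -6.  -4.  -0. -92. -87.]
```

```bash
python3 -m pendant '[{"dp":[27,-30,0],"spin":-7},{"dp":[54,-60,0],"spin":-14},{"dp":[81,-90,0],"spin":-21},{"dp":[107,-119,0],"spin":-28},{"dp":[134,-149,0],"spin":-35}]' >/dev/null
python3 -m pendant '[{"dp":[0,0,0],"spin":-7},{"dp":[0,0,0],"spin":-12}]'
python3 go.py 0.5233 -0.0009 0.1 -170.2
```

```text
time: 4.53
tool_pos: [0.5152, 0.0477, 0.2276]
tcp_rot: [0.739, -0.673, -0.001, 0.0]
ft_force: [0.9, -0.2, -4.2]
opening: 0.0491
grip_force: 64.3
dp [ 49.3  -3.7 127.5] spin -4.5 now [0.5152 0.0477 0.2276] yaw -174.68 t 4.53 open 49.1 grip 64.3 J [ 28. -10.  -8.  -0. -93. -22.]
```

```bash
python3 -m pendant '[{"dp":[25,-2,0],"spin":-4},{"dp":[49,-4,10],"spin":-4},{"dp":[49,-4,50],"spin":-4},{"dp":[49,-4,90],"spin":-4},{"dp":[49,-4,127],"spin":-4}]' >/dev/null
python3 -m pendant '[{"dp":[0,0,0],"spin":0},{"dp":[0,0,0],"spin":0},{"dp":[0,0,0],"spin":0}]'
python3 go.py 0.5233 -0.0009 0.051 -170.2
python3 -c "
from h import *
shot('wrist','w2')"
```

```text
time: 5.2
tool_pos: [0.5253, 0.0014, 0.1041]
tcp_rot: [0.761, -0.648, 0.001, -0.001]
ft_force: [0.7, 0.3, -3.0]
opening: 0.0489
grip_force: 64.8
dp [ 1.9  2.5 53.1] spin -0.6 now [0.5253 0.0014 0.1041] yaw -170.81 t 5.2 open 48.9 grip 64.8 J [ 22.  -8. -19.   0. -79. -13.]
```

View pics/w2.png

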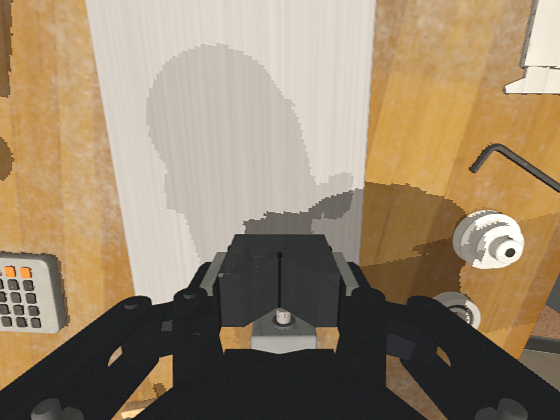

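The black block hangs level, with the V groove at column 280 and the pin's tip at about (284,313), so it lines up with the pin. The plate's edges run through (88,0)-(135,290) and (375,0)-(362,180).

Run:
```python
from h import *
print("pin tip",onz("w2",(284,313),.088),"Vmid at block top",onz("w2",(281,300),.1385))
L=[onz("w2",p,.038) for p in((88,0),(135,290))];Rr=[onz("w2",p,.038) for p in((375,0),(362,180))]
for A in(L,Rr):
    d=A[1]-A[0];print(A,np.degrees(np.arctan2(d[1],d[0]))-90)
c=np.array([.5636,-.0579])
for a in(9.8,10.5):
  r=np.radians(a);Rm=np.array([[np.cos(r),-np.sin(r)],[np.sin(r),np.cos(r)]])
  print(a,[(Rm.T@(q[:2]-c)*1000).round(1) for q in L+Rr],"pin",Rm.T@(onz("w2",(284,313),.088)[:2]-c)*1000)
```

```text
pin tip [0.51576229 0.04108599 0.088     ] Vmid at block top [5.24477319e-01 3.59465687e-04 1.38500000e-01]
[array([ 0.66402721, -0.12333399,  0.038     ]), array([0.63057268, 0.07379597, 0.038     ])] 9.63178303632904
[array([ 0.49077622, -0.15104261,  0.038     ]), array([ 0.47239029, -0.04181046,  0.038     ])] 9.554455532329527
9.8 [array([ 87.8, -81.6]), array([ 88.4, 118.4]), array([-87.6, -79.4]), array([-87.1,  31.4])] pin [-30.29129765 105.68400986]
10.5 [array([ 86.8, -82.6]), array([ 89.9, 117.3]), array([-88.6, -78.3]), array([-86.8,  32.4])] pin [-28.99789537 106.04619144]
```

```bash
python3 -m pendant '[{"dp":[2,2,20],"spin":-1},{"dp":[2,2,38],"spin":-1},{"dp":[2,2,47],"spin":-1},{"dp":[2,2,51],"spin":-1},{"dp":[2,2,52],"spin":-1}]' >/dev/null
python3 -m pendant '[{"dp":[0,0,0],"spin":0},{"dp":[0,0,0],"spin":0},{"dp":[0,0,0],"spin":0}]'
python3 go.py 0.5233 -0.0009 0.0495 -170.2
```

```text
time: 5.92
tool_pos: [0.5231, -0.0008, 0.0505]
tcp_rot: [0.767, -0.642, 0.001, -0.001]
ft_force: [0.6, 0.2, -4.1]
opening: 0.0493
grip_force: 65.0
dp [ 0.2 -0.2  1. ] spin 0.4 now [ 0.5231 -0.0008  0.0505] yaw -169.84 t 5.92 open 49.3 grip 65.0 J [ 22.  -7. -23.   0. -74. -12.]
```

```bash
python3 -m pendant '[{"dp":[0,0,1.5],"spin":0},{"dp":[0,0,1.5],"spin":0}]'
python3 -m pendant '[{"dp":[0,0,1.5],"spin":0},{"dp":[0,0,0.5],"spin":0},{"dp":[0,0,0],"spin":0},{"dp":[0,0,0],"spin":0},{"dp":[0,0,0],"spin":0}]' 80
python3 -m pendant '[{"dp":[0,0,-20],"spin":0},{"dp":[0,0,-60],"spin":0},{"dp":[0,0,-100],"spin":0},{"dp":[0,0,-140],"spin":0},{"dp":[0,0,-160],"spin":0}]'
python3 go.py 0.3956 0.1877 0.15 -139
```

```text
time: 6.08
tool_pos: [0.5231, -0.0009, 0.0495]
tcp_rot: [0.767, -0.642, 0.001, -0.001]
ft_force: [-2.8, 0.3, 3.3]
opening: 0.0488
grip_force: 65.7
time: 6.5
tool_pos: [0.5225, -0.001, 0.0478]
tcp_rot: [0.767, -0.642, 0.0, -0.0]
ft_force: [-0.5, -0.2, -0.3]
opening: 0.0796
grip_force: 0.0
time: 6.92
tool_pos: [0.5237, -0.0013, 0.2137]
tcp_rot: [0.767, -0.642, 0.003, -0.002]
ft_force: [0.4, 0.2, 1.2]
opening: 0.0799
grip_force: 0.0
dp [-208.7   93.2   62.8] spin -30.8 now [ 0.5237 -0.0013  0.2137] yaw -169.85 t 6.92 open 79.9 grip 0.0 J [ 22. -10.  -9.   0. -91. -12.]
```

```bash
python3 -m pendant '[{"dp":[-38,17,0],"spin":-7},{"dp":[-76,34,0],"spin":-14},{"dp":[-114,51,0],"spin":-21},{"dp":[-152,68,20],"spin":-28},{"dp":[-190,85,40],"spin":-31}]' >/dev/null
python3 go.py 0.3956 0.1877 0.15 -139
python3 -m pendant '[{"dp":[-19,0,20],"spin":0},{"dp":[-19,0,20],"spin":0},{"dp":[-19,0,20],"spin":0}]'
python3 -c "
from h import *
shot('wrist','w3')"
```

```text
dp [-25.3  -4.3  22.3] spin 0.5 now [0.409  0.1659 0.1723] yaw -138.51 t 7.33 open 79.7 grip 0.0 J [ 49. -23. -23.   0. -90.  -7.]
time: 7.58
tool_pos: [0.3965, 0.179, 0.1509]
tcp_rot: [0.911, -0.412, -0.0, 0.001]
ft_force: [-0.1, -0.3, 0.6]
opening: 0.0801
grip_force: 0.0
```

View pics/w3.png

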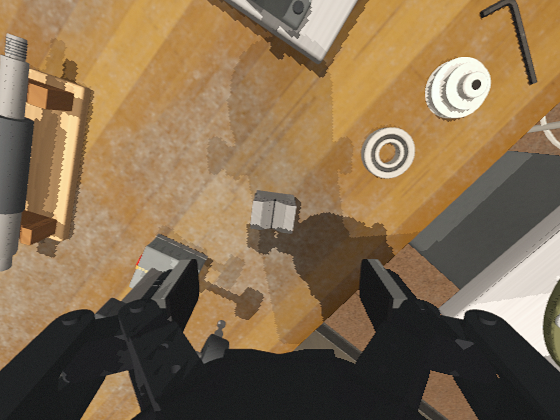

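The bright block's top face has corners at about (253,201),(298,206),(295,231),(250,227), slightly turned against the fingers.

Run:
```python
from m import *
q=[(253,201),(298,206),(295,231),(250,227)]
K=[onz("w3",p,.046) for p in q];m=np.mean(K,0);print(m,[np.linalg.norm(K[i]-K[i-1]).round(3) for i in range(4)],[np.degrees(np.arctan2(*(K[i]-K[i-1])[1::-1])).round(1) for i in range(4)])
print(tri("w3",np.mean(q,0),"top0",c1((492,491))))
from go import rel;rel(m[0],m[1],.010,-145)
```

```text
[0.39662392 0.18552127 0.046     ] [np.float64(0.024), np.float64(0.039), np.float64(0.023), np.float64(0.04)] [np.float64(-56.5), np.float64(-145.3), np.float64(125.7), np.float64(35.9)]
(array([0.39560983, 0.18769379, 0.03790853]), np.float64(0.0010198160442436604))
dp [ -5.7  -3.8 142.1] spin 6.2 now [0.3974 0.1787 0.1521] yaw -138.78 t 7.63 open 80.1 grip 0.0 J [ 51. -24. -26.   0. -88. -10.]
```

```bash
python3 -m pendant '[{"dp":[-6,-4,40],"spin":6},{"dp":[-6,-4,80],"spin":6},{"dp":[-6,-4,112],"spin":6},{"dp":[-6,-4,134],"spin":6},{"dp":[-6,-4,140],"spin":6}]' >/dev/null
for i in 1 2; do python3 -m pendant '[{"dp":[0,0,0],"spin":0},{"dp":[0,0,0],"spin":0},{"dp":[0,0,0],"spin":0},{"dp":[0,0,0],"spin":0},{"dp":[0,0,0],"spin":0}]' 20 60;done
python3 -m pendant '[{"dp":[0,0,-25],"spin":0},{"dp":[0,0,-65],"spin":0},{"dp":[0,0,-105],"spin":0},{"dp":[0,0,-145],"spin":0},{"dp":[0,0,-170],"spin":0}]'
python3 - <<'E'
from go import rel
import numpy as np
r=np.radians(9.7);p=np.array([.5636,-.0579])+np.array([[np.cos(r),-np.sin(r)],[np.sin(r),np.cos(r)]])@[-.030,-.061];print(p)
rel(p[0],p[1],.18,-170.3)
E
```

```text
time: 8.47
tool_pos: [0.3977, 0.1867, 0.0142]
tcp_rot: [0.888, -0.46, 0.001, -0.002]
ft_force: [-1.0, -1.4, 6.2]
opening: 0.0375
grip_force: 60.9
time: 8.88
tool_pos: [0.3977, 0.1867, 0.0142]
tcp_rot: [0.888, -0.46, 0.001, -0.002]
ft_force: [-1.0, -0.6, 6.7]
opening: 0.0372
grip_force: 60.9
time: 9.3
tool_pos: [0.397, 0.1861, 0.1866]
tcp_rot: [0.888, -0.461, 0.001, -0.002]
ft_force: [0.5, 0.3, -2.1]
opening: 0.0371
grip_force: 60.9
[ 0.54430675 -0.12308259]
dp [337.6  57.7   6.2] spin 25.5 now [0.397  0.1861 0.1866] yaw -144.84 t 9.3 open 37.1 grip 60.9 J [ 52. -24. -22.   0. -91. -17.]
```

```bash
python3 -m pendant '[{"dp":[35,6,0],"spin":5},{"dp":[75,13,0],"spin":10},{"dp":[115,20,0],"spin":15},{"dp":[155,26,0],"spin":20},{"dp":[195,33,0],"spin":25}]' >/dev/null
python3 go.py 0.5443 -0.1231 0.18 -170.3
```

```text
dp [137.8 -39.1   1.9] spin 0.3 now [0.482  0.0059 0.182 ] yaw -170.05 t 9.72 open 37.1 grip 60.7 J [ 25. -16. -17.  -0. -89. -15.]
```

```bash
python3 -m pendant '[{"dp":[35,-10,0],"spin":0},{"dp":[70,-20,0],"spin":0},{"dp":[105,-30,0],"spin":0},{"dp":[130,-37,0],"spin":0},{"dp":[130,-37,30],"spin":0}]' >/dev/null
python3 -m pendant '[{"dp":[0,0,30],"spin":0},{"dp":[0,0,50],"spin":0},{"dp":[0,0,50],"spin":0},{"dp":[0,0,50],"spin":0}]' >/dev/null
python3 go.py 0.5443 -0.1231 0.0522 -170.3
```

```text
dp [ 9.5 -2.4 48.9] spin 0.5 now [ 0.5403 -0.1142  0.1011] yaw -169.85 t 10.47 open 37.2 grip 60.7 J [  9.  -3. -14.   0. -79.   1.]
```

```bash
python3 -m pendant '[{"dp":[9,-2,18],"spin":0},{"dp":[9,-2,34],"spin":0},{"dp":[9,-2,43],"spin":0},{"dp":[9,-2,47],"spin":0},{"dp":[9,-2,48],"spin":0}]' >/dev/null
python3 -m pendant '[{"dp":[0,0,0],"spin":0},{"dp":[0,0,0],"spin":0},{"dp":[0,0,0],"spin":0}]'
python3 go.py 0.5443 -0.1231 0.0522 -170.3
```

```text
time: 11.13
tool_pos: [0.5451, -0.1225, 0.0548]
tcp_rot: [0.767, -0.642, 0.001, -0.001]
ft_force: [-0.2, -0.2, -3.5]
opening: 0.0373
grip_force: 60.9
dp [0.5 0.9 2.6] spin 0.5 now [ 0.5451 -0.1225  0.0548] yaw -169.83 t 11.13 open 37.3 grip 60.9 J [  8.  -1. -17.   0. -74.   2.]
```

```bash
python3 -m pendant '[{"dp":[1,1,2],"spin":0},{"dp":[1,1,3],"spin":0},{"dp":[1,1,3],"spin":0}]'
python3 -m pendant '[{"dp":[0,0,0],"spin":0},{"dp":[0,0,0],"spin":0},{"dp":[0,0,0],"spin":0},{"dp":[0,0,0],"spin":0},{"dp":[0,0,0],"spin":0}]' 80
python3 -m pendant '[{"dp":[0,0,-20],"spin":0},{"dp":[0,0,-60],"spin":0},{"dp":[0,0,-100],"spin":0},{"dp":[0,0,-140],"spin":0},{"dp":[0,0,-170],"spin":0}]'
python3 go.py 0.5945 0.3004 0.15 -158.8
python3 -c "
from h import *
shot('scene','s1');shot('top','t1')
a=cv2.imread('pics/t1.png')[165:275,300:460];cv2.imwrite('pics/c4.png',cv2.resize(a,None,fx=5,fy=5,interpolation=cv2.INTER_CUBIC))"
```

```text
time: 11.38
tool_pos: [0.5443, -0.1239, 0.0523]
tcp_rot: [0.767, -0.642, 0.001, -0.0]
ft_force: [-3.1, 1.3, 4.5]
opening: 0.0375
grip_force: 61.6
time: 11.8
tool_pos: [0.5437, -0.1238, 0.0505]
tcp_rot: [0.767, -0.642, 0.0, 0.0]
ft_force: [-0.2, 0.2, 0.4]
opening: 0.0803
grip_force: 0.0
time: 12.22
tool_pos: [0.5441, -0.1241, 0.2246]
tcp_rot: [0.767, -0.642, 0.002, -0.001]
ft_force: [0.9, 0.7, 1.0]
opening: 0.0801
grip_force: 0.0
dp [-409.1 -124.2   74.4] spin -11.1 now [ 0.5441 -0.1241  0.2246] yaw -169.85 t 12.22 open 80.1 grip 0.0 J [  8.  -4.  -2.   0. -92.   2.]
```

View pics/c4.png

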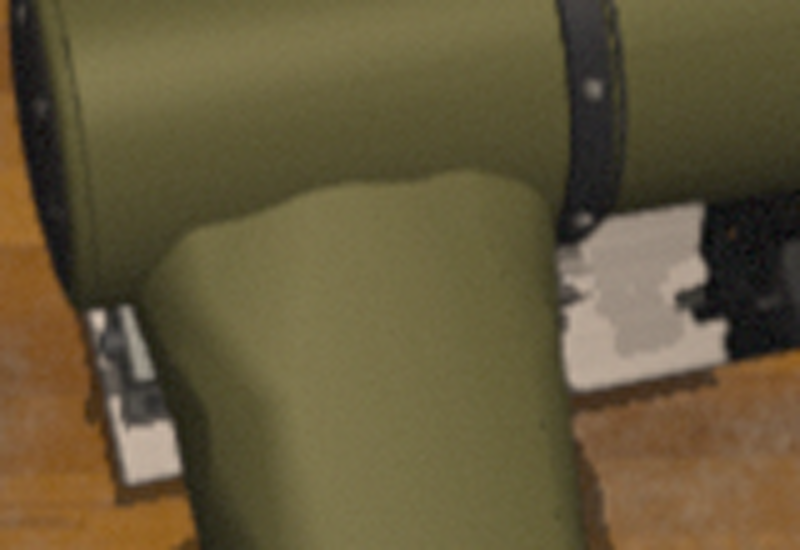

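The arm hides the plate in this view; I'll check the blocks when I'm back above the shaft. Moving on to the shaft.

```bash
python3 -m pendant '[{"dp":[-36,-11,0],"spin":-2},{"dp":[-74,-22,0],"spin":-4},{"dp":[-114,-34,0],"spin":-7},{"dp":[-152,-46,0],"spin":-9},{"dp":[-190,-57,0],"spin":-11}]' >/dev/null
python3 go.py 0.5945 0.3004 0.15 -158.8
```

```text
dp [-199.6 -108.1   70.3] spin 0.1 now [0.5661 0.0752 0.2203] yaw -158.75 t 12.73 open 79.8 grip 0.0 J [ 28.  -2.  -1.  -0. -91.  -6.]
```

```bash
python3 -m pendant '[{"dp":[-36,-20,0],"spin":0},{"dp":[-72,-39,0],"spin":0},{"dp":[-108,-58,0],"spin":0},{"dp":[-144,-78,10],"spin":0},{"dp":[-178,-97,25],"spin":0}]' >/dev/null
python3 -m pendant '[{"dp":[-14,-7,30],"spin":0},{"dp":[-14,-7,40],"spin":0},{"dp":[-14,-7,40],"spin":0},{"dp":[-14,-7,40],"spin":0}]' >/dev/null
python3 go.py 0.5945 0.3004 0.026 -158.8
python3 -c "
from h import *
shot('wrist','w4');shot('top','t2')
a=cv2.imread('pics/t2.png')[165:275,300:460];a=cv2.resize(a,None,fx=3.5,fy=3.5,interpolation=cv2.INTER_CUBIC)
b=cv2.imread('pics/w4.png')[60:,:];
o=np.zeros((600,560,3),np.uint8);o[:240]=cv2.resize(b,None,fx=.667,fy=.667)[:240,:374].shape and 0
cv2.imwrite('pics/c5.png',a)"
```

```text
dp [-11.1  -5.  129.6] spin -0.0 now [0.5939 0.2884 0.1556] yaw -158.85 t 13.48 open 79.8 grip 0.0 J [ 43.  12.   7.   0. -86. -22.]
```

View pics/w4.png

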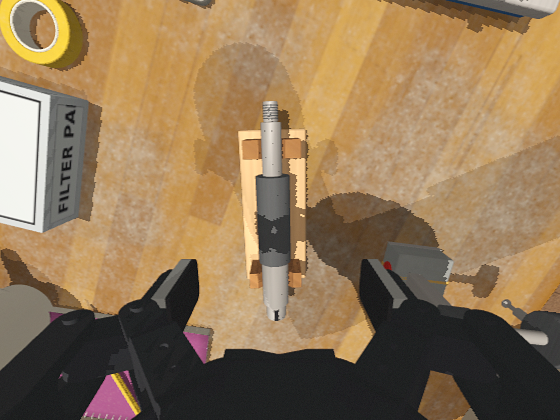

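View pics/c5.png

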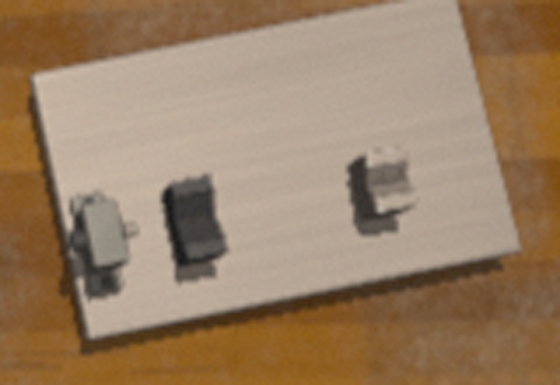

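Both V-blocks stand upright on the plate with their Vs in line with the pin (c5: black about (198,218), bright about (390,180)). In the wrist view the shaft's dark middle runs from (273,176) to (276,266), between its shoulders.

Run:
```python
from m import *
K=[onz("w4",p,.060) for p in((273,176),(276,266))];print(K,np.linalg.norm(K[0]-K[1]),np.mean(K,0),np.degrees(np.arctan2(*(K[1]-K[0])[1::-1]))-90)
E2=[onz("w4",p,.045) for p in((270,101),(277,318))];print(np.linalg.norm(E2[0]-E2[1]),np.mean(E2,0),np.degrees(np.arctan2(*(E2[1]-E2[0])[1::-1]))-90)
r=np.radians(9.7);Rm=np.array([[np.cos(r),-np.sin(r)],[np.sin(r),np.cos(r)]])
cc=lambda p:(np.array(p)+.5)/3.5-.5+[300,165]
for p in((212,177),(222,250),(410,150),(413,207),(133,229)):print(p,Rm.T@(onz("t2",cc(p),.084)[:2]-[.5636,-.0579]))
print(tri("w4",(273,176),"top0",c1((362,146))),tri("w4",(276,266),"top0",c1((243,195))))
from go import rel;m=(np.mean(K,0)+np.mean(E2,0))/2;rel(m[0],m[1],.026,-158.8)
```

```text
[array([0.610078  , 0.25995406, 0.06      ]), array([0.57903125, 0.33415294, 0.06      ])] 0.08043242453070402 [0.59455463 0.2970535  0.06      ] 22.705702610103273
0.20340920969364673 [0.5942534  0.30016268 0.045     ] 22.613139542777162
(212, 177) [-0.00738295  0.05057959]
(222, 250) [-0.05369647  0.05457213]
(410, 150) [-0.0147927  -0.07554967]
(413, 207) [-0.05044663 -0.06882559]
(133, 229) [-0.0299703   0.10632751]
(array([0.60975133, 0.26279387, 0.04618382]), np.float64(0.0014505771796589312)) (array([0.57881756, 0.33567542, 0.05737672]), np.float64(0.0007344631290864782))
dp [ -9.7  -2.9 132.3] spin -0.1 now [0.5948 0.2884 0.1583] yaw -158.91 t 13.58 open 79.7 grip 0.0 J [ 43.  12.   7.   0. -86. -22.]
```

```bash
python3 -m pendant '[{"dp":[-9,-3,40],"spin":-1},{"dp":[-9,-3,80],"spin":-1},{"dp":[-9,-3,110],"spin":-1},{"dp":[-9,-3,126],"spin":-1},{"dp":[-9,-3,131],"spin":-1}]' 70 80 >/dev/null
python3 -m pendant '[{"dp":[0,0,0],"spin":0},{"dp":[0,0,0],"spin":0}]'
for i in 1 2; do python3 -m pendant '[{"dp":[0,0,0],"spin":0},{"dp":[0,0,0],"spin":0},{"dp":[0,0,0],"spin":0},{"dp":[0,0,0],"spin":0},{"dp":[0,0,0],"spin":0}]' 15 100;done
```

```text
time: 14.17
tool_pos: [0.5949, 0.2988, 0.0277]
tcp_rot: [0.83, -0.558, 0.001, -0.002]
ft_force: [0.0, 0.2, -0.0]
opening: 0.0698
grip_force: 0.0
time: 14.58
tool_pos: [0.595, 0.2995, 0.0269]
tcp_rot: [0.83, -0.558, 0.001, -0.002]
ft_force: [3.5, 1.7, 3.2]
opening: 0.0277
grip_force: 98.1
time: 15.0
tool_pos: [0.595, 0.2996, 0.0269]
tcp_rot: [0.83, -0.558, 0.001, -0.002]
ft_force: [5.1, 1.9, 6.3]
opening: 0.0274
grip_force: 98.3
```

```bash
python3 -m pendant '[{"dp":[0,0,-5],"spin":0},{"dp":[0,0,-12],"spin":0},{"dp":[0,0,-25],"spin":0},{"dp":[0,0,-45],"spin":0},{"dp":[0,0,-70],"spin":0}]'
python3 -m pendant '[{"dp":[0,0,-35],"spin":0},{"dp":[0,0,-65],"spin":0},{"dp":[0,0,-75],"spin":0},{"dp":[0,0,-75],"spin":0},{"dp":[0,0,-75],"spin":0}]'
python3 -c "
from h import *
shot('wrist','w5');shot('top','t3');shot('scene','s3')
a=cv2.imread('pics/w5.png')[60:420,130:430];b=cv2.imread('pics/s3.png')[60:240,150:350];b=cv2.resize(b,(400,360),interpolation=cv2.INTER_CUBIC)
cv2.imwrite('pics/c6.png',np.hstack([a,b]))"
python3 go.py 0.5333 -0.0620 0.2 -170.3
```

```text
time: 15.42
tool_pos: [0.5913, 0.2976, 0.0925]
tcp_rot: [0.83, -0.558, -0.002, 0.003]
ft_force: [0.6, 0.7, -5.4]
opening: 0.0276
grip_force: 99.0
time: 15.83
tool_pos: [0.5925, 0.2987, 0.168]
tcp_rot: [0.83, -0.558, -0.001, 0.001]
ft_force: [-1.1, -0.0, -6.9]
opening: 0.0272
grip_force: 99.2
dp [311.4 190.5 -32.6] spin 12.5 now [0.5922 0.2982 0.166 ] yaw -157.85 t 15.98 open 27.4 grip 99.2 J [ 44.  12.   9.  -0. -87. -22.]
```

View pics/c6.png

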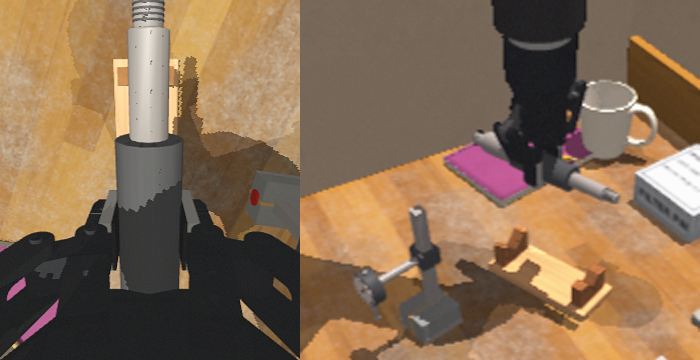

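The shaft is in the grip, and the rest is empty. The thin-side shoulder is at about (280,196) in the wrist image, and the shaft looks level in the scene crop.

Run:
```python
from h import *
im=cv2.imread("pics/w5.png");g=im[:,280].astype(int)
print([ (i,g[i].tolist()) for i in range(20,215,8)])
d=np.load("pics/w5.npz");s=sense();T=T_tool(s)
for px,z in(((280,196),.199),):
    p=onz("w5",px,z);print(p,(T[:3,:3].T@(p-T[:3,3])*1000).round(1))
hsv=cv2.cvtColor(im,cv2.COLOR_BGR2HSV)
for r in(30,50,80,100,130,160,190,230,260):
    row=hsv[r,200:360];m=np.where(row[:,1]<50)[0]+200;print(r,m.min() if len(m) else None,m.max() if len(m) else None)
```

```text
[(20, [104, 144, 180]), (28, [112, 148, 185]), (36, [122, 154, 184]), (44, [206, 214, 222]), (52, [184, 195, 202]), (60, [112, 115, 113]), (68, [145, 152, 160]), (76, [192, 201, 210]), (84, [185, 195, 204]), (92, [159, 169, 176]), (100, [210, 220, 228]), (108, [208, 217, 226]), (116, [205, 215, 223]), (124, [150, 159, 165]), (132, [199, 210, 217]), (140, [198, 207, 216]), (148, [195, 205, 214]), (156, [191, 200, 208]), (164, [188, 198, 207]), (172, [184, 193, 202]), (180, [180, 190, 198]), (188, [180, 190, 197]), (196, [178, 188, 196]), (204, [59, 58, 59]), (212, [112, 114, 115])]
[0.60919638 0.25718263 0.199     ] [ 44.4  -0.1 -32.9]
30 None None
50 263 293
80 263 293
100 258 299
130 258 298
160 259 297
190 260 297
230 247 311
260 229 330
```

Run:
```python
from h import *
T=T_tool(sense())
def tt(px,h):
    p=onz("w5",px,T[2,3]+h/1000);return (T[:3,:3].T@(p-T[:3,3])*1000).round(1)
for h in(18,25,30):print("end",h,tt((278,42),h))
for h in(30,33,36):print("shoulder",h,tt((280,201),h))
# thin end from two views
p,e=tri("w5",(278,42),"scene0",(307.5,157.5));print(p,e,(T[:3,:3].T@(p-T[:3,3])*1000).round(1))
```

```text
end 18 [101.4  -0.9 -17.9]
end 25 [ 99.7  -0.9 -24.9]
end 30 [ 98.4  -0.8 -29.9]
shoulder 30 [ 41.7  -0.1 -30. ]
shoulder 33 [ 42.4  -0.1 -33. ]
shoulder 36 [ 43.2  -0.1 -36. ]
[0.63032438 0.20577671 0.18719935] 0.0016267236762742977 [100.   -0.4 -21.1]
```

```bash
python3 -m pendant '[{"dp":[34,21,-5],"spin":2},{"dp":[70,43,-10],"spin":5},{"dp":[105,64,-15],"spin":8},{"dp":[140,86,-15],"spin":10},{"dp":[170,104,-15],"spin":12}]' >/dev/null
python3 go.py 0.5330 -0.0611 0.18 -170.3
```

```text
dp [153.5  54.5   3.7] spin 0.3 now [0.5599 0.0996 0.1835] yaw -169.96 t 16.4 open 27.6 grip 99.8 J [ 30.  -2.  -5.   0. -88. -20.]
```

```bash
python3 -m pendant '[{"dp":[34,12,0],"spin":0},{"dp":[70,25,0],"spin":0},{"dp":[105,38,0],"spin":0},{"dp":[135,47,0],"spin":0},{"dp":[143,50,0],"spin":0}]' >/dev/null
python3 -m pendant '[{"dp":[0,0,10],"spin":0},{"dp":[0,0,25],"spin":0},{"dp":[0,0,35],"spin":0},{"dp":[0,0,40],"spin":0},{"dp":[0,0,40],"spin":0}]' >/dev/null
python3 go.py 0.5330 -0.0611 0.0679 -170.3
```

```text
dp [13.4  5.3 74.3] spin 0.5 now [ 0.5362 -0.047   0.1421] yaw -169.8 t 17.23 open 27.3 grip 99.8 J [ 16.  -6. -13.  -0. -84.  -6.]
```

```bash
python3 -m pendant '[{"dp":[13,5,0],"spin":0},{"dp":[13,5,10],"spin":0},{"dp":[13,5,30],"spin":0},{"dp":[13,5,44],"spin":0},{"dp":[13,5,48],"spin":0}]' >/dev/null
python3 -m pendant '[{"dp":[0,0,0],"spin":0},{"dp":[0,0,0],"spin":0},{"dp":[0,0,0],"spin":0}]'
python3 go.py 0.5330 -0.0611 0.0679 -170.3
python3 -c "
from h import *
shot('scene','s4')
cv2.imwrite('pics/c7.png',cv2.resize(cv2.imread('pics/s4.png')[210:370,250:450],None,fx=3.5,fy=3.5,interpolation=cv2.INTER_CUBIC))"
```

```text
time: 17.9
tool_pos: [0.5355, -0.0612, 0.0985]
tcp_rot: [0.767, -0.642, 0.001, -0.001]
ft_force: [0.3, 0.2, -4.6]
opening: 0.0272
grip_force: 99.8
dp [-0.6  2.5 30.6] spin 0.5 now [ 0.5355 -0.0612  0.0985] yaw -169.83 t 17.9 open 27.2 grip 99.8 J [ 15.  -6. -17.   0. -79.  -5.]
```

View pics/c7.png

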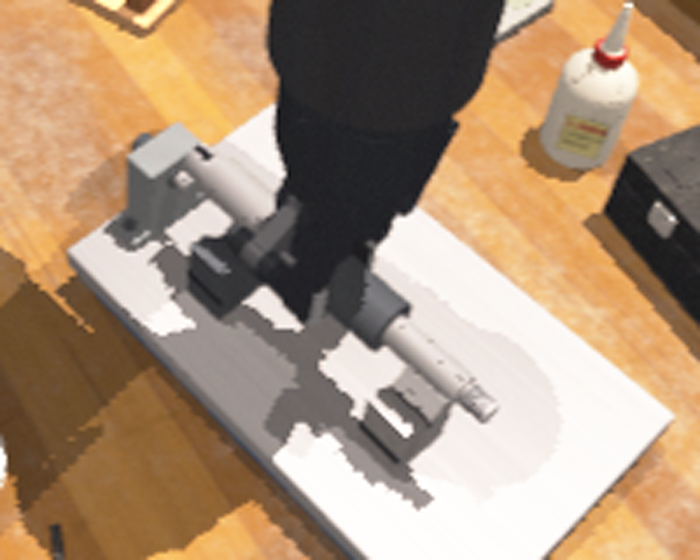

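The shaft hangs level above both blocks. Its thick end (about 205,155) is just short of the pin (180,178), and the thin journal is over the bright block. Now I'll lower it slowly.

```bash
python3 -m pendant '[{"dp":[0,3,8],"spin":0},{"dp":[0,3,16],"spin":0},{"dp":[0,3,22],"spin":0},{"dp":[0,3,26],"spin":0},{"dp":[0,3,26],"spin":0}]'
python3 go.py 0.5330 -0.0611 0.0679 -170.3
python3 -m pendant '[{"dp":[0,0,0],"spin":0},{"dp":[0,0,0],"spin":0}]'
python3 -m pendant '[{"dp":[0,0,1],"spin":0},{"dp":[0,0,2],"spin":0},{"dp":[0,0,2],"spin":0}]'
python3 go.py 0.5330 -0.0611 0.0679 -170.3
```

```text
time: 18.37
tool_pos: [0.5319, -0.0618, 0.0704]
tcp_rot: [0.767, -0.642, 0.0, -0.0]
ft_force: [1.2, 0.3, -5.2]
opening: 0.0275
grip_force: 100.0
dp [-0.5 -1.2  2.5] spin 0.5 now [ 0.5319 -0.0618  0.0704] yaw -169.84 t 18.37 open 27.5 grip 100.0 J [ 15.  -5. -19.   0. -76.  -5.]
time: 18.53
tool_pos: [0.5317, -0.0617, 0.0709]
tcp_rot: [0.767, -0.642, 0.0, 0.0]
ft_force: [0.4, -0.4, -5.9]
opening: 0.0273
grip_force: 100.1
time: 18.78
tool_pos: [0.5323, -0.0617, 0.0695]
tcp_rot: [0.767, -0.642, 0.001, -0.001]
ft_force: [2.7, -1.5, -4.3]
opening: 0.0273
grip_force: 100.0
dp [-0.5 -0.8  1.6] spin 0.5 now [ 0.5323 -0.0617  0.0695] yaw -169.84 t 18.78 open 27.3 grip 100.0 J [ 15.  -5. -20.   0. -76.  -5.]
```

```bash
python3 -m pendant '[{"dp":[0,0,1],"spin":0},{"dp":[0,0,1],"spin":0},{"dp":[0,0,1],"spin":0}]'
python3 -m pendant '[{"dp":[0,0,1],"spin":0},{"dp":[0,0,1],"spin":0},{"dp":[0,0,1],"spin":0}]'
```

```text
time: 19.03
tool_pos: [0.5327, -0.0617, 0.0689]
tcp_rot: [0.767, -0.642, 0.001, -0.001]
ft_force: [3.5, 0.6, 1.5]
opening: 0.0272
grip_force: 100.5
time: 19.28
tool_pos: [0.5329, -0.0618, 0.0686]
tcp_rot: [0.767, -0.642, 0.001, -0.001]
ft_force: [2.9, 0.0, 4.2]
opening: 0.0271
grip_force: 101.0
```

```bash
python3 -m pendant '[{"dp":[0,0,0],"spin":0},{"dp":[0,0,0],"spin":0},{"dp":[0,0,0],"spin":0},{"dp":[0,0,0],"spin":0},{"dp":[0,0,0],"spin":0}]' 60
python3 -m pendant '[{"dp":[0,0,-15],"spin":0},{"dp":[0,0,-45],"spin":0},{"dp":[0,0,-85],"spin":0},{"dp":[0,0,-125],"spin":0},{"dp":[0,0,-165],"spin":0}]'
python3 go.py 0.4429 0.3112 0.22 -164.5
```

```text
time: 19.7
tool_pos: [0.5312, -0.0618, 0.0664]
tcp_rot: [0.767, -0.642, -0.0, 0.0]
ft_force: [-0.6, 0.3, -0.5]
opening: 0.0599
grip_force: 0.0
time: 20.12
tool_pos: [0.5311, -0.0619, 0.2334]
tcp_rot: [0.767, -0.642, -0.0, 0.0]
ft_force: [1.9, 0.3, 0.3]
opening: 0.06
grip_force: 0.0
dp [-382.8   21.    13.4] spin -5.3 now [ 0.5311 -0.0619  0.2334] yaw -169.84 t 20.12 open 60.0 grip 0.0 J [ 15.  -8.  -5.   0. -93.  -5.]
```

```bash
python3 -m pendant '[{"dp":[-38,2,0],"spin":-1},{"dp":[-78,4,0],"spin":-2},{"dp":[-118,6,0],"spin":-3},{"dp":[-158,9,0],"spin":-4},{"dp":[-198,11,0],"spin":-5}]' >/dev/null
python3 go.py 0.4429 0.3112 0.23 -164.5
python3 -m pendant '[{"dp":[-36,0,0],"spin":0},{"dp":[-76,-2,0],"spin":0},{"dp":[-116,-4,0],"spin":0},{"dp":[-150,-6,0],"spin":0},{"dp":[-172,-7,0],"spin":0}]' >/dev/null
python3 -m pendant '[{"dp":[0,0,0],"spin":0},{"dp":[0,0,0],"spin":0}]'>/dev/null
python3 go.py 0.4429 0.3112 0.23 -164.5
python3 -c "
from h import *
shot('wrist','w6');shot('top','t4')
a=cv2.imread('pics/w6.png');b=cv2.imread('pics/t4.png')[170:270,300:450];b=cv2.resize(b,(560,373),interpolation=cv2.INTER_CUBIC)
cv2.imwrite('pics/c8.png',np.vstack([cv2.resize(a[60:300],(560,240)),b[:350]]))"
```

```text
dp [-183.3   -6.2    1.9] spin -0.3 now [0.4849 0.1326 0.2319] yaw -164.82 t 20.53 open 60.1 grip 0.0 J [ 38. -13.  -9.  -0. -94. -23.]
dp [-12.    1.1   1.1] spin -0.2 now [0.4471 0.2999 0.2311] yaw -164.72 t 21.12 open 59.8 grip 0.0 J [ 55.  -7.  -4.  -0. -93. -40.]
```

View pics/c8.png

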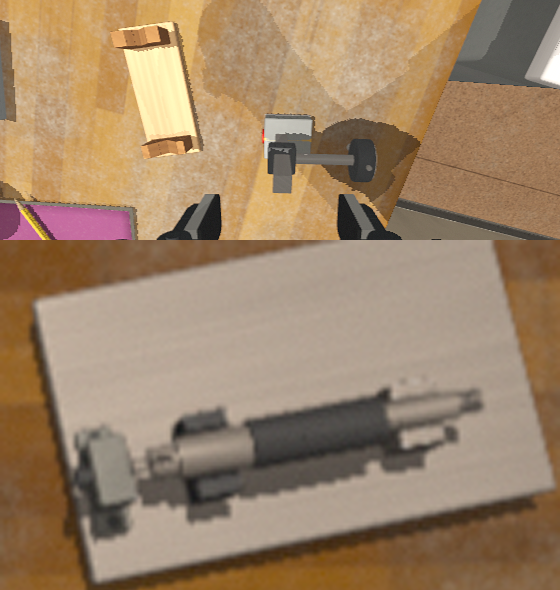

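The shaft lies in both Vs (c8 lower: dark middle from (250,445) to (387,418)). In the wrist part the gauge column top is at about (283,178 → full row 238), with the dial on the arm to its right at (363,160).

Run:
```python
from m import *
r=np.radians(9.7);Rm=np.array([[np.cos(r),-np.sin(r)],[np.sin(r),np.cos(r)]])
cc=lambda p:(np.array(p)+.5-[0,240])/3.733-.5+[300,170]
pl=lambda q:(Rm.T@(q[:2]-[.5636,-.0579])*1000).round(1)
for n,p,z in(("shoulder+",(250,445),.09),("shoulder-",(387,416),.09),("thick end",(149,461),.086),("thin end",(482,399),.086),("stop edge",(132,467),.1)):print(n,pl(onz("t4",cc(p),z)))
b=cv2.imread('pics/t4.png')[222:240,334:356];cv2.imwrite('pics/c9.png',cv2.resize(b,None,fx=24,fy=24,interpolation=cv2.INTER_CUBIC))
# column top
im=cv2.imread('pics/w6.png')
p,e=tri("w6",(283,243),"top0",c1((259,407)));print("col",p,e)
print(onz("w6",(283,243),.175),onz("w6",(283,252-0),.175))
cv2.imwrite('pics/c9.png',np.hstack([cv2.resize(b,(400,327),interpolation=cv2.INTER_CUBIC),cv2.resize(im[190:272,250:350],(399,327),interpolation=cv2.INTER_CUBIC)]))
```

```text
shoulder+ [-31.   42.6]
shoulder- [-29.8 -39.9]
thick end [-28.3 101.9]
thin end [-30.4 -98.2]
stop edge [-31.3 114.4]
col [0.44183148 0.31080845 0.17158839] 0.0016911333115194223
[0.44158139 0.30895813 0.175     ] [0.43969707 0.31576392 0.175     ]
```

View pics/c9.png

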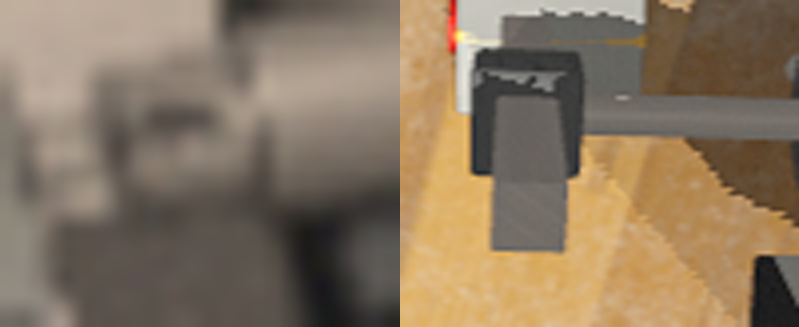

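The column's top face centres at (282.6,243) in the wrist frame, so the column is at (0.4417,0.310) and about 172–175 mm high, as it must be. The arm runs parallel to the tool's y axis.

```bash
python3 go.py 0.4417 0.3100 0.14 -164.7
python3 -m pendant '[{"dp":[-11,2,0],"spin":0},{"dp":[-11,2,25],"spin":0},{"dp":[-11,2,60],"spin":0},{"dp":[-11,2,83],"spin":0},{"dp":[-11,2,90],"spin":0}]' 50 80 >/dev/null
python3 -m pendant '[{"dp":[0,0,0],"spin":0},{"dp":[0,0,0],"spin":0}]' >/dev/null
python3 go.py 0.4417 0.3100 0.14 -164.7
for i in 1 2; do python3 -m pendant '[{"dp":[0,0,0],"spin":0},{"dp":[0,0,0],"spin":0},{"dp":[0,0,0],"spin":0},{"dp":[0,0,0],"spin":0},{"dp":[0,0,0],"spin":0}]' 5 100;done
python3 go.py 0.4417 0.3100 0.14 -164.7
```

```text
dp [-12.6   2.8  91.8] spin -0.1 now [0.4478 0.2986 0.2318] yaw -164.85 t 21.22 open 60.1 grip 0.0 J [ 55.  -7.  -4.   0. -93. -40.]
dp [-1.5  1.6  3.4] spin -0.2 now [0.4436 0.309  0.1434] yaw -164.88 t 21.8 open 50.2 grip 0.0 J [ 56.  -6. -13.   0. -84. -41.]
time: 22.22
tool_pos: [0.4432, 0.3094, 0.1436]
tcp_rot: [0.794, -0.608, 0.0, -0.001]
ft_force: [-2.6, -0.4, 6.2]
opening: 0.0123
grip_force: 98.3
time: 22.63
tool_pos: [0.4432, 0.3094, 0.1436]
tcp_rot: [0.794, -0.608, 0.0, -0.001]
ft_force: [-3.0, -0.7, 5.8]
opening: 0.0125
grip_force: 98.3
dp [-0.9  1.3  3.6] spin -0.1 now [0.4432 0.3094 0.1436] yaw -164.83 t 22.63 open 12.5 grip 98.3 J [ 56.  -6. -13.   0. -84. -41.]
```

```bash
python3 -m pendant '[{"dp":[0,0,-10],"spin":0},{"dp":[0,0,-30],"spin":0},{"dp":[0,0,-65],"spin":0},{"dp":[0,0,-100],"spin":0},{"dp":[0,0,-135],"spin":0}]'
python3 -m pendant '[{"dp":[0,0,-10],"spin":0},{"dp":[0,0,-10],"spin":0}]' >/dev/null
python3 go.py 0.6082 -0.0488 0.29 -170.3
```

```text
time: 23.05
tool_pos: [0.4422, 0.3088, 0.2768]
tcp_rot: [0.794, -0.608, -0.0, 0.002]
ft_force: [0.9, 0.6, -6.1]
opening: 0.0126
grip_force: 98.3
dp [389.2 -65.3  -1.3] spin 5.4 now [0.4435 0.3098 0.2896] yaw -164.85 t 23.22 open 12.5 grip 98.4 J [ 56.  -6.   3.   0. -99. -41.]
```

```bash
python3 -m pendant '[{"dp":[28,-5,0],"spin":1},{"dp":[62,-10,0],"spin":2},{"dp":[96,-16,0],"spin":3},{"dp":[130,-22,0],"spin":4},{"dp":[165,-28,0],"spin":5}]' >/dev/null
python3 go.py 0.6082 -0.0488 0.29 -170.3
python3 -m pendant '[{"dp":[34,-6,0],"spin":0},{"dp":[68,-12,0],"spin":0},{"dp":[102,-18,0],"spin":0},{"dp":[136,-22,0],"spin":0},{"dp":[165,-24,0],"spin":0}]' >/dev/null
python3 go.py 0.6082 -0.0488 0.29 -170.3
```

```text
dp [218.6 -58.1  -7.3] spin 0.5 now [0.5124 0.1561 0.2829] yaw -169.83 t 23.63 open 12.5 grip 98.3 J [ 38.  -7.   2.  -0. -99. -28.]
dp [ 52.9 -34.   -7.7] spin 0.4 now [ 0.5653 -0.0027  0.2826] yaw -169.87 t 24.05 open 12.4 grip 98.3 J [ 20.  -2.   6.  -0. -98. -10.]
```

```bash
python3 -m pendant '[{"dp":[25,-16,0],"spin":0},{"dp":[44,-30,0],"spin":0},{"dp":[47,-32,20],"spin":0},{"dp":[47,-32,40],"spin":0},{"dp":[47,-32,52],"spin":0}]' >/dev/null
python3 -m pendant '[{"dp":[0,0,0],"spin":0},{"dp":[0,0,0],"spin":0},{"dp":[0,0,0],"spin":0}]' >/dev/null
python3 go.py 0.6082 -0.0488 0.1816 -170.3
python3 -c "
from h import *
shot('scene','s5');shot('wrist','w7')
a=cv2.resize(cv2.imread('pics/s5.png')[190:340,250:430],(480,400),interpolation=cv2.INTER_CUBIC);b=cv2.imread('pics/w7.png')[20:420,200:500]
cv2.imwrite('pics/c10.png',np.hstack([a,b]))"
```

```text
dp [ 7.6 -1.1 54.1] spin 0.5 now [ 0.6057 -0.0414  0.2357] yaw -169.81 t 24.72 open 12.6 grip 98.5 J [ 15.   3.   6.   0. -93.  -5.]
```

View pics/c10.png

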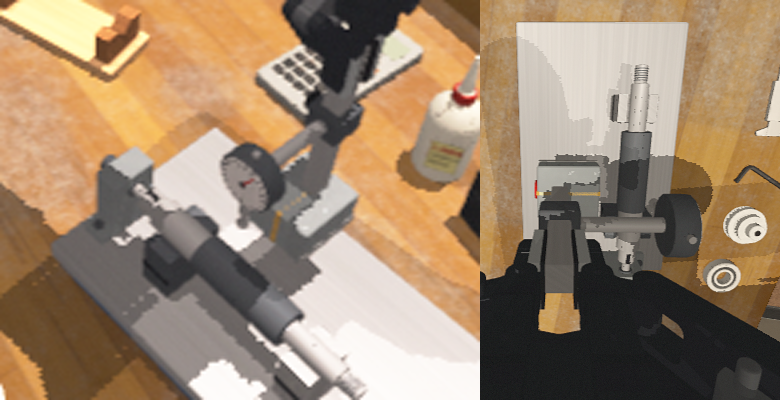

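The gauge hangs upright behind the shaft, with the dial above the shaft's dark middle and clear of the blocks and bottle. I'll make the last small shift and lower it.

```bash
python3 -m pendant '[{"dp":[8,-1,5],"spin":0},{"dp":[8,-1,20],"spin":0},{"dp":[8,-1,35],"spin":0},{"dp":[8,-1,43],"spin":0},{"dp":[8,-1,46],"spin":0}]' >/dev/null
python3 -m pendant '[{"dp":[0,0,0],"spin":0},{"dp":[0,0,0],"spin":0},{"dp":[0,0,0],"spin":0}]'
python3 go.py 0.6082 -0.0488 0.1816 -170.3
```

```text
time: 25.48
tool_pos: [0.6085, -0.0494, 0.1903]
tcp_rot: [0.767, -0.642, 0.001, -0.001]
ft_force: [1.2, -0.1, -7.2]
opening: 0.012
grip_force: 98.6
dp [-0.7  0.2  8.7] spin 0.5 now [ 0.6085 -0.0494  0.1903] yaw -169.84 t 25.48 open 12.0 grip 98.6 J [ 14.   4.   2.   0. -88.  -4.]
```

```bash
python3 -m pendant '[{"dp":[0,0,2],"spin":0},{"dp":[0,0,4],"spin":0},{"dp":[0,0,6],"spin":0},{"dp":[0,0,6.5],"spin":0},{"dp":[0,0,6.5],"spin":0}]'
python3 -m pendant '[{"dp":[0,0,1],"spin":0},{"dp":[0,0,1],"spin":0}]'
python3 -m pendant '[{"dp":[0,0,1],"spin":0},{"dp":[0,0,1],"spin":0}]'
python3 go.py 0.6082 -0.0488 0.1816 -170.3
```

```text
time: 25.9
tool_pos: [0.6079, -0.0493, 0.1823]
tcp_rot: [0.767, -0.642, 0.0, 0.0]
ft_force: [0.0, 0.6, -5.6]
opening: 0.012
grip_force: 98.7
time: 26.07
tool_pos: [0.6081, -0.0493, 0.1821]
tcp_rot: [0.767, -0.642, 0.0, -0.0]
ft_force: [-0.8, 0.3, -3.8]
opening: 0.0125
grip_force: 99.1
time: 26.23
tool_pos: [0.6082, -0.0494, 0.182]
tcp_rot: [0.767, -0.642, 0.001, -0.0]
ft_force: [-2.2, 1.5, 3.0]
opening: 0.0127
grip_force: 99.8
dp [-0.6 -0.1  0.4] spin 0.5 now [ 0.6082 -0.0494  0.182 ] yaw -169.84 t 26.23 open 12.7 grip 99.8 J [ 14.   4.   1.   0. -87.  -4.]
```

```bash
python3 -m pendant '[{"dp":[0,0,0],"spin":0},{"dp":[0,0,0],"spin":0},{"dp":[0,0,0],"spin":0},{"dp":[0,0,0],"spin":0},{"dp":[0,0,0],"spin":0}]' 50
python3 -m pendant '[{"dp":[0,0,-15],"spin":0},{"dp":[0,0,-40],"spin":0},{"dp":[0,0,-75],"spin":0},{"dp":[0,0,-105],"spin":0},{"dp":[0,0,-105],"spin":0}]'
python3 -m pendant '[{"dp":[-35,0,0],"spin":0},{"dp":[-75,0,0],"spin":0},{"dp":[-115,0,0],"spin":0},{"dp":[-155,0,0],"spin":0},{"dp":[-190,0,0],"spin":0}]' >/dev/null
python3 -m pendant '[{"dp":[-35,0,0],"spin":0},{"dp":[-60,0,0],"spin":0},{"dp":[-60,0,0],"spin":0},{"dp":[-60,0,0],"spin":0}]'
python3 -c "
from h import *
shot('scene','s6');shot('top','t6')
a=cv2.resize(cv2.imread('pics/s6.png')[180:360,255:445],(422,400),interpolation=cv2.INTER_CUBIC);b=cv2.resize(cv2.imread('pics/t6.png')[160:270,300:400],(364,400),interpolation=cv2.INTER_CUBIC)
cv2.imwrite('pics/c11.png',np.hstack([a,b]))"
```

```text
time: 26.65
tool_pos: [0.6081, -0.0494, 0.1805]
tcp_rot: [0.767, -0.642, 0.0, -0.0]
ft_force: [-0.4, 0.2, -0.4]
opening: 0.0499
grip_force: 0.0
time: 27.07
tool_pos: [0.6095, -0.0502, 0.2935]
tcp_rot: [0.767, -0.642, 0.005, -0.003]
ft_force: [-0.6, 0.0, 2.3]
opening: 0.0498
grip_force: 0.0
time: 27.82
tool_pos: [0.5636, 0.1981, 0.285]
tcp_rot: [0.768, -0.641, 0.0, 0.0]
ft_force: [-0.1, -0.2, -0.2]
opening: 0.0503
grip_force: 0.0
```

View pics/c11.png

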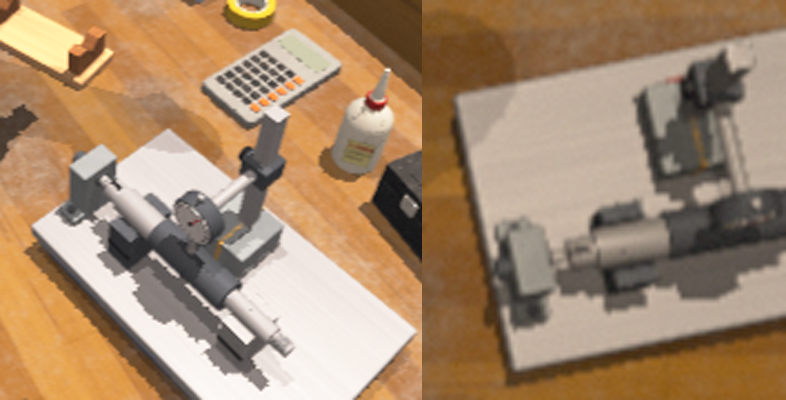

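The shaft lies in both blocks just short of the pin. The gauge stands upright behind it with the dial over the dark middle (195,215), the bottle is untouched and the arm is clear.

```bash
python3 -c "
from rig import *
print(close_job())"
```

```text
the job is handed in; nothing more can be done
None
```

The set-up was handed in at about 28 s of the 106 s allowed: both V-blocks are on the plate, the shaft lies in them about 4–5 mm short of the pin, the gauge stands behind with its stylus on the dark middle, and the bottle was not touched; the rig returned no verdict, and I did not read the stylus travel directly.

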